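# Stop a rocking bench scale and check it

## Task

The bench scale rocks because one of its two front levelling feet hangs clear of its rubber pad. Feel out which foot it is and screw it down with its knob until all four feet share the load and the scale stands level and firm, without leaning hard on the scale or shoving it about. Then set the steel check weight down gently, upright, on the middle of the pan, leave it there, and leave the other things on the bench alone.

Things in the scene. Friction and masses are not known exactly. Their poses are not given: they have to be found in the camera images.
- scale: bench scale: aluminium frame of about 4.2 kg, 330 (x, front to rear) x 274 mm (y). Origin at the level of its foot soles, midway between left and right feet; x points to the rear edge with its low grey read-out housing (x 137 to 195, top at z 90 mm), z up. Feet at x -140 (front, levelling screws) and +130 mm (rear, fixed), y +115 (left) and -115 mm (right). It starts level on three feet
- left_knob_top (a point): centre of the top face of the left (+y) levelling knob: black fluted cylinder, 40 mm across, 25 mm high, axis vertical; under it 13 mm of bare screw, then the frame's lug, 44 mm across. 60 mm of free space to the pan's front edge. Clockwise seen from above drives its foot down, 4 mm a turn, and the knob sinks with the screw; turns with 0.06 N m, stays where left, 2 turns free either way
- right_knob_top (a point): centre of the top face of the right (-y) levelling knob, the same as the left one in size and working; both knob tops stand equally high at the start, 95 mm above the bench
- front_foot_left: domed black rubber foot, 32 mm across, under the left levelling screw; origin at its sole. Each foot has a fixed round rubber bench pad (58 mm across, 10 mm thick) under it, but that under one front foot, left or right, is worn thinner, and this foot hangs 0.9 to 2.9 mm clear. Pressed there the free corner yields 0.1 mm per N, tips at about 6 N and lands; a loaded corner yields under 0.4 mm
- front_foot_right: domed rubber foot under the right levelling screw, the same as the left. Feet are springy, 1 mm for 40 to 50 N. A front foot's fair share is some 7 N (scale empty), reached when its screw is driven about 0.6 mm (0.9 rad of the knob) past the point where the sole just touches its pad with the scale level; as much again takes all load off the other front foot and the scale rocks again
- rear_foot_left: the fixed rubber foot at the left rear; origin at its sole
- rear_foot_right: the fixed rubber foot at the right rear; origin at its sole
- pan: the square steel weighing pan, 200 x 200 x 12 mm, fixed on the scale over a load cell that is spoiled by more than 30 N on the pan; origin at the centre of its underside, which lies 20 mm behind the scale's origin (scale x +20, y 0)
- pan_top (a point): centre of the pan's top face, 82 mm above the bench when the scale is level, axes as the scale's
- weight: the 500 g check weight standing on the bench at one side of the scale: a plain steel cylinder 38 mm in diameter and 50 mm high with a knob 22 mm across on top, 68 mm high in all; origin at the centre of its underside, z up
- jar: bystander: closed glass jar with a metal lid, 74 mm across and 103 mm high, at the other side of the scale; origin at its underside
- sample_tray: bystander: wire-mesh tray of dried slices, 206 x 166 x 22 mm, at the left rear of the bench; origin at its underside
- scoop: bystander: metal scoop about 220 mm long and 30 mm high, at the right rear of the bench; origin at its underside
Things that resemble listed ones, but are neither listed nor needed, are in the scene too. Leave any red look-alike of the weight alone.

How it is judged:
On the way:
1. before the check weight is put on, with the robot off the scale, all four feet carry load and the scale stands level and still (contact force between each of front_foot_left, front_foot_right, rear_foot_left, rear_foot_right and anything else above 3.5 N and angle between scale's own z axis and vertical below 0.006 rad and contact force between scale and the fingers below 0.1 N and contact force between scale and the arm below 0.1 N and linear speed of scale below 0.02 m/s and horizontal distance between weight and pan_top above 0.12 m), for 0.4 s.
At the end, for the whole second after the job is handed in: Each of the four feet carries more than 3.5 N, the scale is level within 0.006 rad (a third of a degree) and still, and the check weight stands upright and at rest on the pan, its centre within 40 mm of the pan's centre, released (contact force between each of front_foot_left, front_foot_right, rear_foot_left, rear_foot_right and anything else above 3.5 N and angle between scale's own z axis and vertical below 0.006 rad and linear speed of each of scale, weight below 0.02 m/s and horizontal distance between weight and pan_top below 0.04 m and z of weight in the frame of pan_top between -0.004 and 0.004 m and angle between weight's own z axis and vertical below 0.05 rad); the robot touches nothing.
It fails at once if the pan loaded with more than 30 N (its load cell spoiled) (contact force between pan and anything else above 30 N).
It fails at once if the scale leaned on so hard that one foot carries more than 60 N (contact force between any of front_foot_left, front_foot_right, rear_foot_left, rear_foot_right and anything else above 60 N).
It fails at once if the scale shoved more than 15 mm from its place (distance of scale from where it was at the start of the episode above 0.015 m).
It fails at once if a bystander disturbed (moved more than 30 mm) (distance of any of jar, sample_tray, scoop from where it was at the start of the episode above 0.03 m).
It also fails if it takes over 72 s, if anything falls off the work surface, if the arm or the gripper's body presses on something with over 40 N, if the wrist force passes 120 N, or if a joint passes its speed limit or range.

## Robot

A 6-joint arm with a two-finger parallel gripper is mounted at the origin on the work surface. World frame = base frame: x ahead of the robot, y to its left, z up, the work surface at z = 0. Lengths are in m, angles in rad, forces in N, time in s.
With the tool pointing down it reaches from about 0.275 to 0.775 m from the base axis. Payload 14.6 kg.
Tool frame: the origin (TCP) lies midway between the tips of the shut fingers; the grasp point (between the pads) lies 19 mm behind it; z points along the fingers, y is the direction in which the jaws open and shut (so a half turn about z gives the same grasp; the last joint's range is limited). The gripper opens to 85 mm and grips with 20 to 120 N. Pads are 22 mm wide; open, the fingers measure 114 mm over their backs; the gripper's body (76 mm by 85 mm) begins 54 mm behind the grasp point. The pads swing forward as they close: fully open they stand 13 mm farther back than shut.
Start: joints at [1.099, 0.263, -0.048, 1.259, 0, 1.415], TCP at [0.164, 0.499, 0.231] pointing down, gripper open.
Joint ranges: [-2.65, 2.65], [-0.89, 1.7], [-1.18, 1.37], [-2.13, 2.11], [-1.35, 1.29], [-3.14, 3.14]. Speed limits (rad/s): [1.89, 1.89, 2.57, 2.79, 3.14, 3.14].

## Interface

Orientations are given as a unit quaternion [w, x, y, z].
In Python, from cell import observe, camera, arm gives the robot as it stands. The module is installed in compiled form; this text tells all that it offers.
- The arm moves only by the tool send_rows, never from a script. Its arguments are lists of equal length, an entry for each row: "linear": the shift along the world's x, y, z in mm, a list of three; "rotation": the turn, a rotation vector about the world's x, y, z in rad, a list of three. A call has 1 to 20 rows; each row is the pose to reach, as a shift and turn from the pose commanded when the call began; what a row does not reach only later rows make up. A row lasts 1/10 s, in which the tool goes at most 50 mm and 8.59 degrees, less where a joint would pass 70% of its speed; a pose out of reach is approached as far as the arm can. A call with a gripper value outside its range is refused whole. "fingers" is the opening, from 0 (shut) to 1 (fully open), set as the call begins (left out, the last holds). The fingers move at their own pace and stop on an object; "squeeze" is the grip in N (left out, the last holds). Time passes only in rows, so rows that repeat a pose let the fingers close. It gives the time, the measured TCP pose, the force and the opening at its end, in the units of the state.
- observe(): the state, without advancing time (a new reading comes with each control period).
- camera(name): name is "scene" or "top"; returns a dict with "color" (420x560x3 uint8, blue, green, red), "fx", "fy", "cx", "cy" (pixels), "k1" (the pictures are not rectified: a ray, as slopes to the right and down, at radius r is drawn at 1 + k1 r^2 times it, then the intrinsics apply), "T" (4x4, takes a point from camera to world coordinates). Camera axes: x right, y up, looking along -z (the intrinsics and any distortion apply to the point x, -y, -z); pixel columns grow to the right and rows downward; lengths in m; the calibration is good to about 2 mm. A picture is of the moment at which its call begins. There is no depth.
- arm.close_job(): hands the job in, once; it reports no verdict.
The state is a dict: "clock": time; "q": joint angles; "joint_velocities": joint speeds; "tau": joint torques, N m; "tcp_pos": TCP position; "tool_rot": TCP orientation; "ft_force": force on the tool from outside, world axes, zero at the start; "torque": the same for the moment, N m; "grip_width": finger opening in m.
Only numpy, scipy, OpenCV 4.12 (cv2) and the standard library are available. Lean on these libraries where they do the work, as an engineer would, in place of code of your own. Each camera call takes 0.05 s, during which the arm holds its last target.

## Working session

There is one attempt and no reset: what is moved stays moved. The work goes in short steps, Python scripts to look and compute and a tool call to move; the robot and the scene stay as the last step left them, time stands still between calls to the robot, and variables do not carry over. Pictures are saved under pics/ and viewed, and the job is handed in when it is done.

Besides the shell and the picture viewer there is one more tool, called by a JSON object that holds its "method" and its "body". send_rows: Moves the arm, as the interface text tells. Its arguments: {"type":"object","properties":{"linear":{"type":"array","items":{"type":"array","items":{"type":"number"}}},"rotation":{"type":"array","items":{"type":"array","items":{"type":"number"}}},"fingers":{"type":"number"},"squeeze":{"type":"number"}},"required":["linear","rotation"]}

```bash
mkdir -p pics
cat > h.py <<'E'
import numpy as np, cv2
from cell import observe, camera, arm
def shot(n,f):
    c=camera(n); cv2.imwrite('pics/'+f,c['color']); np.savez('pics/'+f+'.npz',**c); return c
def load(f): 
    d=np.load('pics/'+f+'.npz'); return {k:d[k] for k in d}
def ray(c,u,v):
    K=np.array([[c['fx'],0,c['cx']],[0,c['fy'],c['cy']],[0,0,1]],float)
    p=cv2.undistortPoints(np.array([[[u,v]]],float),K,np.array([float(c['k1']),0,0,0]),None,None,criteria=None) if False else cv2.undistortPointsIter(np.array([[[u,v]]],float),K,np.array([float(c['k1']),0,0,0]),None,None,(3,50,1e-9))
    x,y=p[0,0]; T=c['T']; d=T[:3,:3]@np.array([x,-y,-1.]); return T[:3,3],d/np.linalg.norm(d)
def onz(c,u,v,z):
    o,d=ray(c,u,v); return o+d*(z-o[2])/d[2]
def tri(c1,p1,c2,p2):
    o1,d1=ray(c1,*p1);o2,d2=ray(c2,*p2)
    s=np.linalg.lstsq(np.array([d1,-d2]).T,o2-o1,rcond=None)[0]
    a=o1+s[0]*d1;b=o2+s[1]*d2; return (a+b)/2,np.linalg.norm(a-b)
def proj(c,P):
    T=c['T'];q=T[:3,:3].T@(np.asarray(P)-T[:3,3]);x,y=q[0]/-q[2],-q[1]/-q[2];k=1+c['k1']*(x*x+y*y)
    return c['fx']*x*k+c['cx'],c['fy']*y*k+c['cy']
E
python3 - <<'E'
from h import *
for n in('scene','top'):
    c=shot(n,n+'0.png'); print(n,c['fx'],c['cx'],c['cy'],c['k1'],c['T'].round(3).tolist())
print(observe())
E
```

```text
scene 433.3589638665719 283.55127227803945 202.7758772998802 -0.01714497843041128 [[0.096, -0.61, 0.786, 1.385], [0.995, 0.043, -0.088, -0.077], [0.019, 0.791, 0.611, 0.718], [0.0, 0.0, 0.0, 1.0]]
top 399.1804596309688 274.7368573516535 206.19066029603667 -0.07293721571055899 [[-0.02, 0.996, -0.086, 0.488], [-1.0, -0.021, -0.007, 0.009], [-0.009, 0.086, 0.996, 1.161], [0.0, 0.0, 0.0, 1.0]]
{'clock': 0.1, 'q': array([ 1.09868837e+00,  2.63485700e-01, -4.88373276e-02,  1.25940187e+00,
        2.24457424e-05,  1.41549443e+00]), 'joint_velocities': array([-0.00040358, -0.00148977,  0.00192368, -0.00053981, -0.00022737,
        0.00046476]), 'tau': array([ 2.59902146e-03, -6.38577104e+01,  3.85062897e+01,  1.00254521e-02,
       -1.26579371e-04, -1.83261261e-05]), 'tcp_pos': array([0.16344911, 0.49866691, 0.23088095]), 'tool_rot': array([-1.53945823e-04,  1.57741419e-01,  9.87480344e-01, -4.38161180e-04]), 'ft_force': array([-0.03700754,  0.04614676,  0.11932632]), 'torque': array([-0.0103217 , -0.0155471 ,  0.00417041]), 'grip_width': 0.08513618232367988}
```

View pics/scene0.png

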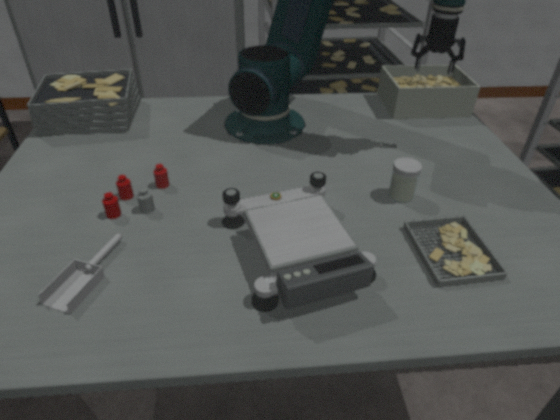

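View pics/top0.png

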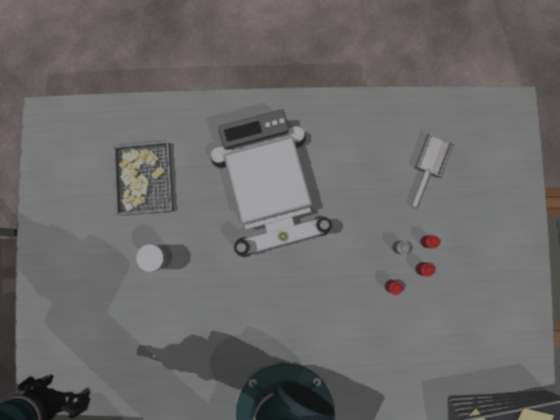

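Scene picture: grey weight at about (146,202), red look-alikes at (112,206), (125,188), (161,176); knobs at (231,195) and (318,180). In the top picture the weight is at (403,247), the reds at (431,241), (426,269), (395,287), and the knobs at (241,247) (left) and (324,226) (right). The grey cylinder is the only steel one, so it is the check weight. Next I enlarge it to confirm.

Run:
```python
from h import *
a=load('top0.png')['color'];b=load('scene0.png')['color']
g=lambda i,x,y,w,h,s:cv2.resize(i[y:y+h,x:x+w],None,fx=s,fy=s,interpolation=cv2.INTER_CUBIC)
im=np.zeros((600,800,3),np.uint8)
im[:300,:400]=g(a,225,205,133,60,5)[:300,:665][:, :400]
A=g(a,225,200,120,60,3.33);B=g(a,370,215,80,90,3.33);C=g(b,210,160,130,80,3.3);D=g(b,90,150,90,75,3.3)
im[:]=0
for X,(x,y) in zip((A,B,C,D),((0,0),(420,0),(0,305),(450,305))): 
    X=np.clip(X.astype(float)*1.5,0,255).astype(np.uint8)[:295,:800-x]; im[y:y+X.shape[0],x:x+X.shape[1]]=X
cv2.imwrite('pics/crop0.png',im)
```

```text
(no output)
```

View pics/crop0.png

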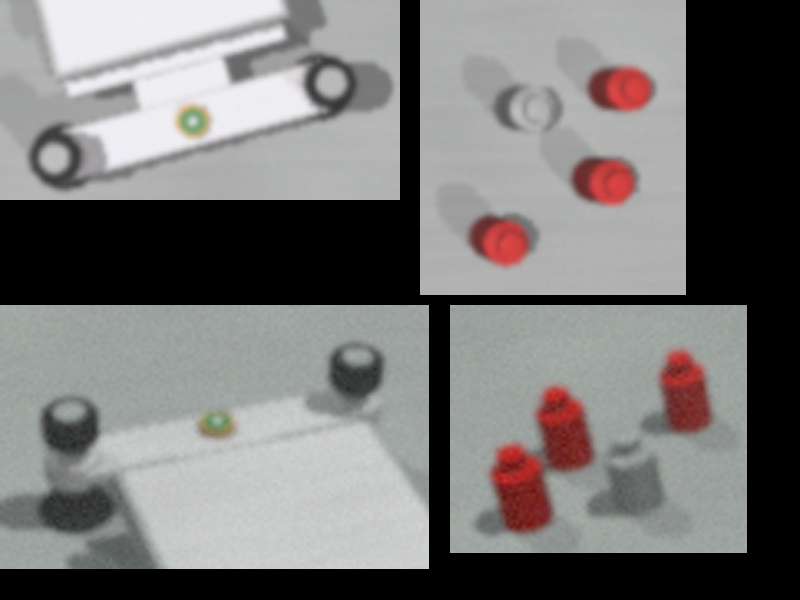

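The crop confirms it: the steel-grey cylinder with a knob is the check weight, and its three neighbours are red. The knobs show light caps inside black rings.

Run:
```python
from h import *
t=load('top0.png');s=load('scene0.png')
def sub(c,u,v,r=4):
    g=cv2.cvtColor(c['color'],6).astype(float); u0,v0=int(round(u)),int(round(v))
    w=g[v0-r:v0+r+1,u0-r:u0+r+1]; w=np.clip(w-(w.min()+w.max())/2,0,None)
    Y,X=np.mgrid[v0-r:v0+r+1,u0-r:u0+r+1]; return (X*w).sum()/w.sum(),(Y*w).sum()/w.sum()
for n,a,b in(('L',(241.5,247.1),(317.9,175.8)),('R',(324.1,224.9),(231.2,192.4))):
    a2=sub(t,*a,5);b2=sub(s,*b,3); P,e=tri(t,a2,s,b2); print(n,a2,b2,P.round(4),round(e,4), onz(t,*a2,.095).round(4),onz(s,*b2,.095).round(4))
P,e=tri(t,(406.3,247.1),s,(143.6,193));print('W',P.round(4),e,onz(t,406.3,247.1,.068),onz(s,143.6,193,.068))
g=t['color'][225:275,370:450]
# red ones, tops
for u,v in((432,241),(429,269),(398,287)): print('red',onz(t,u,v,.06).round(3))
# pan contour
G=cv2.cvtColor(t['color'],6); m=(G>150).astype(np.uint8); m=cv2.morphologyEx(m,2,np.ones((5,5)))
for c in cv2.findContours(m,0,1)[0]:
    if cv2.contourArea(c)>2000:
        r=cv2.minAreaRect(c); q=[onz(t,*p,.082)for p in cv2.boxPoints(r)]; print(cv2.contourArea(c),r,np.round(q,4).tolist(),np.mean(q,0))
```

```text
L (np.float64(240.81155778894473), np.float64(247.0793969849246)) (np.float64(317.92798483891346), np.float64(174.9658875552748)) [0.4723 0.1111 0.094 ] 0.0025 [0.4721 0.1097 0.095 ] [0.4738 0.112  0.095 ]
R (np.float64(323.9868613138686), np.float64(224.33941605839416)) (np.float64(230.8217967599411), np.float64(191.61855670103094)) [ 0.5283 -0.1121  0.0933] 0.0026 [ 0.5282 -0.1132  0.095 ] [ 0.5309 -0.1108  0.095 ]
W [ 0.4614 -0.3407  0.0526] 0.009362005258855543 [ 0.46191639 -0.34068111  0.068     ] [ 0.48448616 -0.32970123  0.068     ]
red [ 0.477 -0.416  0.06 ]
red [ 0.4   -0.404  0.06 ]
red [ 0.353 -0.316  0.06 ]
4400.0 ((266.8844909667969, 179.36505126953125), (67.16248321533203, 68.07008361816406), 74.64986419677734) [[0.7221, 0.151, 0.082], [0.7685, -0.0307, 0.082], [0.5881, -0.0747, 0.082], [0.5428, 0.1042, 0.082]] [0.65538586 0.03742152 0.082     ]
```

{"method": "send_rows", "body": {"linear": [[50,-63,0],[100,-126,0],[155,-194,0],[200,-251,0],[250,-313,-40],[309,-388,-80],[309,-388,-110],[309,-388,-120],[309,-388,-120],[309,-388,-120],[309,-388,-120],[309,-388,-120],[309,-388,-120],[309,-388,-120]], "rotation": [[0,0,0],[0,0,0],[0,0,0],[0,0,0],[0,0,0],[0,0,0],[0,0,0],[0,0,0],[0,0,0],[0,0,0],[0,0,0],[0,0,0],[0,0,0],[0,0,0]], "fingers": 0, "squeeze": 20}}

```text
clock: 1.5
tcp_pos: [0.4721, 0.1116, 0.1117]
tool_rot: [0.0, 0.157, 0.988, 0.0]
ft_force: [-0.4, -0.4, 0.8]
grip_width: 0.0001
```

{"method": "send_rows", "body": {"linear": [[0,0,-5],[0,0,-10],[0,0,-13],[0,0,-14.5],[0,0,-14.5],[0,0,-14.5]], "rotation": [[0,0,0],[0,0,0],[0,0,0],[0,0,0],[0,0,0],[0,0,0]]}}

```text
clock: 2.1
tcp_pos: [0.4726, 0.1109, 0.0968]
tool_rot: [0.0, 0.158, 0.987, 0.0]
ft_force: [-0.2, -0.1, 0.7]
grip_width: -0.0006
```

Run:
```python
from h import *
c=shot('scene','s1.png'); print(observe()['tcp_pos'],observe()['ft_force'],observe()['q'])
cv2.imwrite('pics/s1c.png',cv2.resize(c['color'][100:260,200:400],None,fx=4,fy=3.7,interpolation=2))
```

```text
[0.47266042 0.1108701  0.09688297] [-0.64081251  0.09267146  0.14127035] [ 6.23633819e-02  2.81224622e-01 -4.09871955e-01  8.79512364e-01
 -1.06010702e-05  3.79191121e-01]
```

View pics/s1c.png

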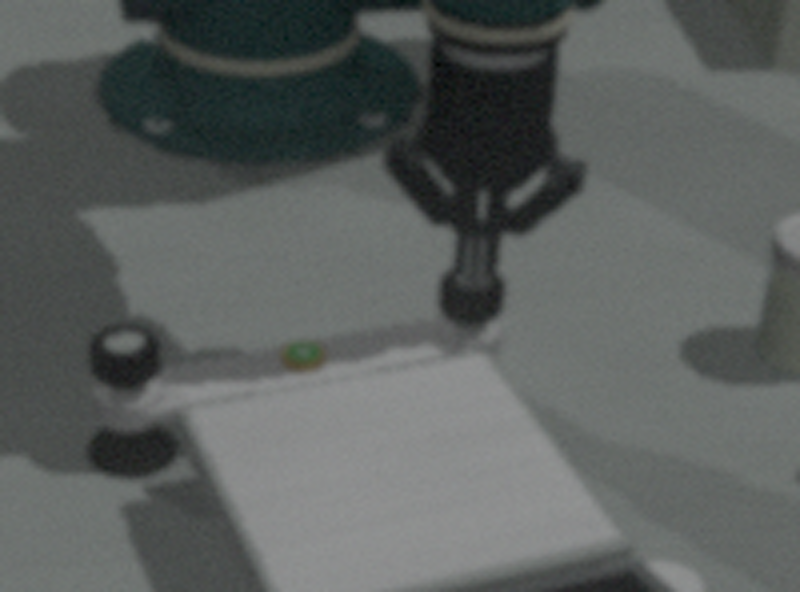

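The fingers stand centred on the left knob (crop about (472,290)), just above it. Now I press in small steps.

{"method": "send_rows", "body": {"linear": [[0,0,-1],[0,0,-1.5],[0,0,-2],[0,0,-2]], "rotation": [[0,0,0],[0,0,0],[0,0,0],[0,0,0]]}}

```text
clock: 2.55
tcp_pos: [0.4725, 0.1109, 0.0947]
tool_rot: [-0.0, 0.158, 0.987, -0.0]
ft_force: [0.2, -0.6, 0.1]
grip_width: 0.0001
```

{"method": "send_rows", "body": {"linear": [[0,0,-0.3],[0,0,-0.3]], "rotation": [[0,0,0],[0,0,0]]}}

```text
clock: 2.75
tcp_pos: [0.4726, 0.1109, 0.0946]
tool_rot: [0.0, 0.158, 0.987, -0.0]
ft_force: [-1.0, -0.7, 1.4]
grip_width: 0.0002
```

{"method": "send_rows", "body": {"linear": [[0,0,-0.2],[0,0,-0.2]], "rotation": [[0,0,0],[0,0,0]]}}

```text
clock: 2.95
tcp_pos: [0.4726, 0.1109, 0.0945]
tool_rot: [0.0, 0.158, 0.987, 0.0]
ft_force: [-0.2, -0.9, 4.9]
grip_width: -0.0003
```

{"method": "send_rows", "body": {"linear": [[0,0,-0.2],[0,0,-0.2]], "rotation": [[0,0,0],[0,0,0]]}}

```text
clock: 3.15
tcp_pos: [0.4727, 0.1109, 0.0944]
tool_rot: [0.0, 0.158, 0.987, 0.0]
ft_force: [-2.3, 0.3, 8.0]
grip_width: -0.0001
```

{"method": "send_rows", "body": {"linear": [[0,0,-0.2],[0,0,-0.2]], "rotation": [[0,0,0],[0,0,0]]}}

```text
clock: 3.35
tcp_pos: [0.4727, 0.1109, 0.0944]
tool_rot: [0.0, 0.158, 0.987, 0.0]
ft_force: [-3.3, -0.3, 10.9]
grip_width: 0.0
```

The left corner is loaded: 11 N moved it only about 0.3 mm. I expect the right one to be free, so I probe it next.

{"method": "send_rows", "body": {"linear": [[0,0,15],[10,-40,17],[22,-88,17],[34,-136,17],[46,-180,17],[56,-223,15],[56,-223,8],[56,-223,4],[56,-223,3],[56,-223,2.5],[56,-223,2.5]], "rotation": [[0,0,0],[0,0,0],[0,0,0],[0,0,0],[0,0,0],[0,0,0],[0,0,0],[0,0,0],[0,0,0],[0,0,0],[0,0,0]]}}

```text
clock: 4.45
tcp_pos: [0.5285, -0.1112, 0.0966]
tool_rot: [0.0, 0.157, 0.988, 0.0]
ft_force: [0.6, -0.1, 0.4]
grip_width: -0.0006
```

{"method": "send_rows", "body": {"linear": [[0,0,-0.6],[0,0,-1.2],[0,0,-1.2]], "rotation": [[0,0,0],[0,0,0],[0,0,0]]}}

```text
clock: 4.75
tcp_pos: [0.5285, -0.1119, 0.0952]
tool_rot: [0.0, 0.158, 0.988, -0.0]
ft_force: [-0.3, -0.5, 0.3]
grip_width: 0.0003
```

{"method": "send_rows", "body": {"linear": [[0,0,-0.5],[0,0,-0.5]], "rotation": [[0,0,0],[0,0,0]]}}

```text
clock: 4.95
tcp_pos: [0.5285, -0.1121, 0.0946]
tool_rot: [-0.0, 0.158, 0.987, 0.0]
ft_force: [-0.9, 0.4, -0.0]
grip_width: 0.0002
```

{"method": "send_rows", "body": {"linear": [[0,0,-0.4],[0,0,-0.4]], "rotation": [[0,0,0],[0,0,0]]}}

```text
clock: 5.15
tcp_pos: [0.5286, -0.1122, 0.0943]
tool_rot: [0.0, 0.158, 0.987, -0.0]
ft_force: [-0.1, -0.3, 0.7]
grip_width: -0.0003
```

{"method": "send_rows", "body": {"linear": [[0,0,-0.3],[0,0,-0.3]], "rotation": [[0,0,0],[0,0,0]]}}

```text
clock: 5.35
tcp_pos: [0.5286, -0.1122, 0.0941]
tool_rot: [0.0, 0.158, 0.987, -0.0]
ft_force: [-1.1, 0.3, 3.0]
grip_width: 0.0003
```

{"method": "send_rows", "body": {"linear": [[0,0,-0.3],[0,0,-0.3]], "rotation": [[0,0,0],[0,0,0]]}}

```text
clock: 5.55
tcp_pos: [0.5286, -0.1122, 0.0939]
tool_rot: [0.0, 0.158, 0.987, -0.0]
ft_force: [-2.1, 0.2, 7.2]
grip_width: -0.0003
```

{"method": "send_rows", "body": {"linear": [[0,0,-0.3],[0,0,-0.3]], "rotation": [[0,0,0],[0,0,0]]}}

```text
clock: 5.75
tcp_pos: [0.5286, -0.1123, 0.0936]
tool_rot: [0.0, 0.158, 0.987, -0.0]
ft_force: [-2.0, -1.2, 6.5]
grip_width: -0.0003
```

{"method": "send_rows", "body": {"linear": [[0,0,-0.3],[0,0,-0.3]], "rotation": [[0,0,0],[0,0,0]]}}

```text
clock: 5.95
tcp_pos: [0.5286, -0.1124, 0.0934]
tool_rot: [0.0, 0.158, 0.987, -0.0]
ft_force: [-1.8, -1.0, 7.6]
grip_width: 0.0
```

{"method": "send_rows", "body": {"linear": [[0,0,-0.3],[0,0,-0.3]], "rotation": [[0,0,0],[0,0,0]]}}

```text
clock: 6.15
tcp_pos: [0.5285, -0.1125, 0.0931]
tool_rot: [0.0, 0.158, 0.987, -0.0]
ft_force: [-3.4, -2.3, 7.4]
grip_width: -0.0001
```

The right corner tips at about 7 N, so it is the free one. I keep pressing until it lands, which gives the gap.

{"method": "send_rows", "body": {"linear": [[0,0,-0.4],[0,0,-0.4]], "rotation": [[0,0,0],[0,0,0]]}}

```text
clock: 6.35
tcp_pos: [0.5285, -0.1126, 0.0927]
tool_rot: [0.0, 0.158, 0.987, -0.001]
ft_force: [-3.1, -3.6, 6.6]
grip_width: 0.0001
```

{"method": "send_rows", "body": {"linear": [[0,0,-0.3],[0,0,-0.3]], "rotation": [[0,0,0],[0,0,0]]}}

```text
clock: 6.55
tcp_pos: [0.5285, -0.1126, 0.0924]
tool_rot: [0.0, 0.158, 0.987, -0.001]
ft_force: [-3.4, -2.8, 7.9]
grip_width: 0.0001
```

{"method": "send_rows", "body": {"linear": [[0,0,-0.3],[0,0,-0.3]], "rotation": [[0,0,0],[0,0,0]]}}

```text
clock: 6.75
tcp_pos: [0.5284, -0.1127, 0.0921]
tool_rot: [0.0, 0.158, 0.987, -0.001]
ft_force: [-4.7, -3.1, 8.4]
grip_width: -0.0
```

{"method": "send_rows", "body": {"linear": [[0,0,-0.3],[0,0,-0.3]], "rotation": [[0,0,0],[0,0,0]]}}

```text
clock: 6.95
tcp_pos: [0.5284, -0.1128, 0.0919]
tool_rot: [0.0, 0.158, 0.987, -0.001]
ft_force: [-4.8, -3.7, 8.9]
grip_width: -0.0002
```

{"method": "send_rows", "body": {"linear": [[0,0,-0.2],[0,0,-0.2]], "rotation": [[0,0,0],[0,0,0]]}}

```text
clock: 7.15
tcp_pos: [0.5284, -0.1128, 0.0918]
tool_rot: [0.0, 0.158, 0.987, -0.001]
ft_force: [-4.7, -4.4, 10.6]
grip_width: 0.0001
```

{"method": "send_rows", "body": {"linear": [[0,0,-0.2],[0,0,-0.2]], "rotation": [[0,0,0],[0,0,0]]}}

```text
clock: 7.35
tcp_pos: [0.5284, -0.1128, 0.0917]
tool_rot: [0.0, 0.158, 0.987, -0.001]
ft_force: [-6.0, -5.2, 12.5]
grip_width: -0.0002
```

{"method": "send_rows", "body": {"linear": [[0,0,-0.2],[0,0,-0.2]], "rotation": [[0,0,0],[0,0,0]]}}

```text
clock: 7.55
tcp_pos: [0.5285, -0.1129, 0.0916]
tool_rot: [0.0, 0.158, 0.987, -0.001]
ft_force: [-6.9, -4.7, 14.7]
grip_width: 0.0001
```

Landing is at about z 92.0 mm and the first touch was at about 94.3 mm, so the gap is about 2.3 mm. With the 0.6 mm preload that makes 2.9 mm, or about 4.5 rad clockwise. I lift off, open partly and wind the wrist back counter-clockwise.

{"method": "send_rows", "body": {"linear": [[0,0,3],[0,0,15],[0,0,30],[0,0,30],[0,0,30],[0,0,30],[0,0,30],[0,0,30],[0,0,30],[0,0,30],[0,0,30],[0,0,30],[0,0,30],[0,0,30],[0,0,30],[0,0,30],[0,0,30],[0,0,30],[0,0,30],[0,0,30]], "rotation": [[0,0,0],[0,0,0],[0,0,0.14],[0,0,0.28],[0,0,0.42],[0,0,0.56],[0,0,0.7],[0,0,0.84],[0,0,0.98],[0,0,1.12],[0,0,1.26],[0,0,1.4],[0,0,1.54],[0,0,1.68],[0,0,1.82],[0,0,1.96],[0,0,2.1],[0,0,2.24],[0,0,2.38],[0,0,2.38]], "fingers": 0.7}}

```text
clock: 9.55
tcp_pos: [0.5285, -0.1121, 0.1207]
tool_rot: [-0.0, 0.859, -0.512, -0.0]
ft_force: [-0.4, -0.1, 0.5]
grip_width: 0.06
```

Run:
```python
from h import *
o=observe(); print({k:np.round(v,4) for k,v in o.items()})
c=shot('scene','s2.png'); cv2.imwrite('pics/s2c.png',cv2.resize(c['color'][100:260,150:350],None,fx=4,fy=3.7,interpolation=2))
```

```text
{'clock': np.float64(9.55), 'q': array([-3.5990e-01,  3.4660e-01, -2.3570e-01,  9.8870e-01,  1.0000e-04,
       -2.4254e+00]), 'joint_velocities': array([-0.0009, -0.0006,  0.0011,  0.0016, -0.0002,  0.1708]), 'tau': array([ 4.70000e-03, -6.82890e+01,  3.52646e+01,  3.00000e-03,
        3.00000e-04, -2.70730e+00]), 'tcp_pos': array([ 0.5285, -0.1121,  0.1207]), 'tool_rot': array([-0.000e+00,  8.587e-01, -5.124e-01, -1.000e-04]), 'ft_force': array([-0.3984, -0.1212,  0.4683]), 'torque': array([-0.0102,  0.0093, -0.0458]), 'grip_width': np.float64(0.06)}
```

View pics/s2c.png

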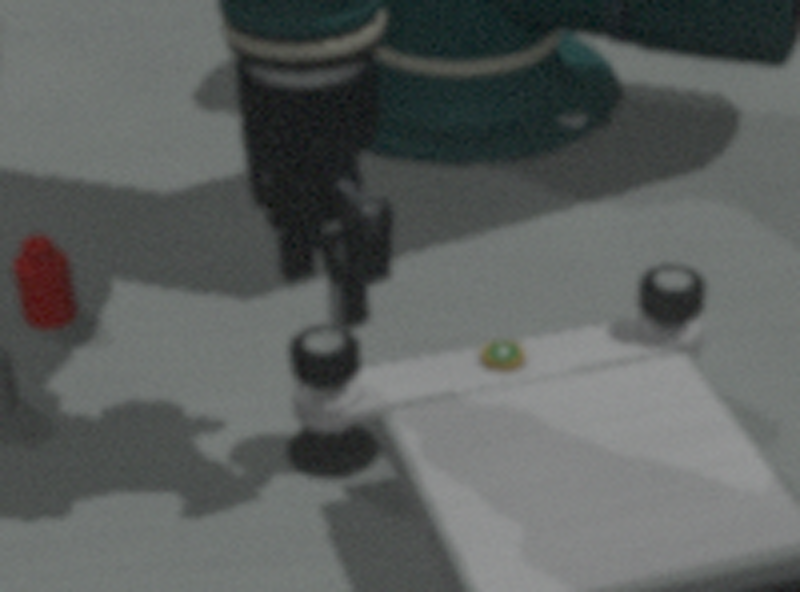

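{"method": "send_rows", "body": {"linear": [[0,0,-30],[0,0,-45],[0,0,-53],[0,0,-53],[0,0,-53]], "rotation": [[0,0,0],[0,0,0],[0,0,0],[0,0,0],[0,0,0]]}}

```text
clock: 10.1
tcp_pos: [0.5289, -0.1122, 0.0685]
tool_rot: [-0.0, 0.858, -0.514, 0.0]
ft_force: [-0.4, -0.2, -0.1]
grip_width: 0.0598
```

{"method": "send_rows", "body": {"linear": [[0,0,0],[0,0,0],[0,0,0],[0,0,0],[0,0,0],[0,0,0]], "rotation": [[0,0,0],[0,0,0],[0,0,0],[0,0,0],[0,0,0],[0,0,0]], "fingers": 0, "squeeze": 20}}

```text
clock: 10.7
tcp_pos: [0.5291, -0.1123, 0.0684]
tool_rot: [-0.0, 0.858, -0.513, 0.001]
ft_force: [0.9, -0.6, 6.0]
grip_width: 0.0394
```

{"method": "send_rows", "body": {"linear": [[0,0,0.4],[0,0,0.3],[0,0,0.2],[0,0,0.1],[0,0,0.0],[0,0,-0.1],[0,0,-0.2],[0,0,-0.25],[0,0,-0.35],[0,0,-0.45],[0,0,-0.45]], "rotation": [[0,0,0],[0,0,-0.15],[0,0,-0.3],[0,0,-0.45],[0,0,-0.6],[0,0,-0.75],[0,0,-0.9],[0,0,-1.05],[0,0,-1.2],[0,0,-1.35],[0,0,-1.5]]}}

```text
clock: 11.8
tcp_pos: [0.5306, -0.1126, 0.068]
tool_rot: [0.002, -0.275, 0.961, -0.001]
ft_force: [12.3, -1.1, -2.5]
grip_width: 0.0393
```

Run:
```python
from h import *
o=observe(); print(o['q'],o['torque'],o['ft_force'])
```

```text
[-3.59733637e-01  3.92274830e-01 -3.22976940e-01  8.51656850e-01
  6.93155978e-04 -9.16903973e-01] [-0.25627362 -2.21310959  0.09569483] [12.307817   -1.09807602 -2.54607104]
```

The gripper sits about 1 mm off the knob's axis, giving 12 N sideways. I release, shift over and grip again.

{"method": "send_rows", "body": {"linear": [[0,0,0],[0,0,0],[0.5,-1,0],[0.5,-1,0]], "rotation": [[0,0,0],[0,0,0],[0,0,0],[0,0,0]], "fingers": 0.6}}

```text
clock: 12.2
tcp_pos: [0.5289, -0.1132, 0.0673]
tool_rot: [-0.0, -0.278, 0.96, 0.0]
ft_force: [0.1, -0.0, -0.1]
grip_width: 0.0514
```

{"method": "send_rows", "body": {"linear": [[0,0,0],[0,0,0],[0,0,0],[0,0,0],[0,0,0.3]], "rotation": [[0,0,0],[0,0,0],[0,0,0],[0,0,0],[0,0,0]], "fingers": 0}}

```text
clock: 12.7
tcp_pos: [0.5293, -0.1136, 0.0679]
tool_rot: [0.0, -0.278, 0.961, -0.0]
ft_force: [1.4, -5.5, -0.3]
grip_width: 0.0394
```

{"method": "send_rows", "body": {"linear": [[0.1,-0.2,-0.1],[0.2,-0.4,-0.2],[0.2,-0.4,-0.3],[0.2,-0.4,-0.4],[0.2,-0.4,-0.5],[0.2,-0.4,-0.55],[0.2,-0.4,-0.65],[0.2,-0.4,-0.75],[0.2,-0.4,-0.85],[0.2,-0.4,-0.95],[0.2,-0.4,-0.95]], "rotation": [[0,0,-0.15],[0,0,-0.3],[0,0,-0.45],[0,0,-0.6],[0,0,-0.75],[0,0,-0.9],[0,0,-1.05],[0,0,-1.2],[0,0,-1.35],[0,0,-1.5],[0,0,-1.5]]}}

```text
clock: 13.8
tcp_pos: [0.5295, -0.1132, 0.0668]
tool_rot: [0.0, 0.452, 0.892, 0.0]
ft_force: [2.3, 1.4, 1.3]
grip_width: 0.0394
```

{"method": "send_rows", "body": {"linear": [[0,0,-0.1],[0,0,-0.2],[0,0,-0.3],[0,0,-0.4],[0,0,-0.4],[0,0,-0.4]], "rotation": [[0,0,-0.15],[0,0,-0.3],[0,0,-0.45],[0,0,-0.6],[0,0,-0.6],[0,0,-0.6]]}}

```text
clock: 14.4
tcp_pos: [0.5297, -0.1132, 0.0664]
tool_rot: [0.0, 0.692, 0.722, 0.001]
ft_force: [4.6, 3.5, -1.0]
grip_width: 0.0395
```

{"method": "send_rows", "body": {"linear": [[0,0,0],[0,0,-0.1],[0,0,-0.1],[0,0,-0.1]], "rotation": [[0,0,-0.15],[0,0,-0.3],[0,0,-0.3],[0,0,-0.3]]}}

```text
clock: 14.8
tcp_pos: [0.5298, -0.1132, 0.0663]
tool_rot: [0.0, 0.792, 0.611, 0.001]
ft_force: [5.4, 3.4, -0.5]
grip_width: 0.0394
```

{"method": "send_rows", "body": {"linear": [[0,0,0],[0,0,-0.1],[0,0,-0.1],[0,0,-0.1]], "rotation": [[0,0,-0.15],[0,0,-0.3],[0,0,-0.3],[0,0,-0.3]]}}

```text
clock: 15.2
tcp_pos: [0.53, -0.1132, 0.0663]
tool_rot: [0.0, 0.874, 0.485, 0.001]
ft_force: [5.7, 2.9, -1.6]
grip_width: 0.039
```

{"method": "send_rows", "body": {"linear": [[0,0,0],[0,0,0],[0,0,0],[0,0,20],[0,0,40],[0,0,45]], "rotation": [[0,0,0],[0,0,0],[0,0,0],[0,0,0],[0,0,0],[0,0,0]], "fingers": 0.6}}

```text
clock: 15.8
tcp_pos: [0.5299, -0.1138, 0.1128]
tool_rot: [0.001, 0.876, 0.482, 0.001]
ft_force: [-1.1, -0.8, 0.2]
grip_width: 0.0513
```

{"method": "send_rows", "body": {"linear": [[0,0,0],[0,0,0],[0,0,0],[0,0,0],[0,0,0],[0,0,-10],[0,0,-15],[0,0,-17],[0,0,-17]], "rotation": [[0,0,0],[0,0,0],[0,0,0],[0,0,0],[0,0,0],[0,0,0],[0,0,0],[0,0,0],[0,0,0]], "fingers": 0}}

```text
clock: 16.7
tcp_pos: [0.529, -0.1134, 0.0937]
tool_rot: [-0.0, 0.876, 0.482, -0.0]
ft_force: [-0.1, -0.7, -0.3]
grip_width: -0.0005
```

Run:
```python
from h import *
o=observe(); print(o['q'],o['tcp_pos'])
```

```text
[-3.61908328e-01  3.69911785e-01 -2.79895445e-01  9.21884657e-01
 -3.37545479e-05  1.77494938e+00] [ 0.52897997 -0.11344897  0.09365376]
```

{"method": "send_rows", "body": {"linear": [[0,0,-0.5],[0,0,-0.8],[0,0,-0.8]], "rotation": [[0,0,0],[0,0,0],[0,0,0]]}}

```text
clock: 17.0
tcp_pos: [0.5294, -0.1135, 0.0935]
tool_rot: [0.0, 0.876, 0.482, 0.0]
ft_force: [0.3, 0.2, -0.8]
grip_width: -0.0004
```

{"method": "send_rows", "body": {"linear": [[0,0,-0.3],[0,0,-0.3]], "rotation": [[0,0,0],[0,0,0]]}}

```text
clock: 17.2
tcp_pos: [0.5292, -0.1135, 0.0931]
tool_rot: [0.0, 0.876, 0.482, 0.0]
ft_force: [-0.8, 0.6, -0.1]
grip_width: -0.0003
```

{"method": "send_rows", "body": {"linear": [[0,0,-0.3],[0,0,-0.3]], "rotation": [[0,0,0],[0,0,0]]}}

```text
clock: 17.4
tcp_pos: [0.5292, -0.1135, 0.0928]
tool_rot: [-0.0, 0.876, 0.482, -0.0]
ft_force: [-0.2, 0.1, 0.2]
grip_width: 0.0001
```

{"method": "send_rows", "body": {"linear": [[0,0,-0.3],[0,0,-0.3]], "rotation": [[0,0,0],[0,0,0]]}}

```text
clock: 17.6
tcp_pos: [0.5292, -0.1135, 0.0924]
tool_rot: [-0.0, 0.876, 0.482, -0.0]
ft_force: [0.1, -0.4, 0.6]
grip_width: -0.0
```

{"method": "send_rows", "body": {"linear": [[0,0,-0.2],[0,0,-0.2]], "rotation": [[0,0,0],[0,0,0]]}}

```text
clock: 17.8
tcp_pos: [0.5292, -0.1135, 0.0923]
tool_rot: [-0.0, 0.876, 0.482, -0.0]
ft_force: [-0.6, -0.7, 0.0]
grip_width: -0.0
```

{"method": "send_rows", "body": {"linear": [[0,0,-0.2],[0,0,-0.2]], "rotation": [[0,0,0],[0,0,0]]}}

```text
clock: 18.0
tcp_pos: [0.5292, -0.1135, 0.092]
tool_rot: [-0.0, 0.876, 0.482, -0.0]
ft_force: [-0.8, 0.7, -0.4]
grip_width: 0.0002
```

{"method": "send_rows", "body": {"linear": [[0,0,-0.2],[0,0,-0.2]], "rotation": [[0,0,0],[0,0,0]]}}

```text
clock: 18.2
tcp_pos: [0.5293, -0.1135, 0.0919]
tool_rot: [0.0, 0.876, 0.482, 0.0]
ft_force: [-0.4, 0.5, -0.5]
grip_width: -0.0002
```

{"method": "send_rows", "body": {"linear": [[0,0,-0.2],[0,0,-0.2]], "rotation": [[0,0,0],[0,0,0]]}}

```text
clock: 18.4
tcp_pos: [0.5293, -0.1135, 0.0918]
tool_rot: [0.0, 0.876, 0.482, 0.0]
ft_force: [-0.7, 0.9, 2.3]
grip_width: 0.0003
```

{"method": "send_rows", "body": {"linear": [[0,0,-0.2],[0,0,-0.2]], "rotation": [[0,0,0],[0,0,0]]}}

```text
clock: 18.6
tcp_pos: [0.5293, -0.1136, 0.0917]
tool_rot: [0.0, 0.876, 0.482, 0.0]
ft_force: [-1.1, 0.8, 5.9]
grip_width: 0.0004
```

{"method": "send_rows", "body": {"linear": [[0,0,-0.2],[0,0,-0.2]], "rotation": [[0,0,0],[0,0,0]]}}

```text
clock: 18.8
tcp_pos: [0.5294, -0.1136, 0.0917]
tool_rot: [0.0, 0.876, 0.482, 0.0]
ft_force: [-2.1, -0.4, 7.1]
grip_width: -0.0004
```

{"method": "send_rows", "body": {"linear": [[0,0,-0.2],[0,0,-0.2]], "rotation": [[0,0,0],[0,0,0]]}}

```text
clock: 19.0
tcp_pos: [0.5294, -0.1136, 0.0916]
tool_rot: [0.0, 0.876, 0.482, 0.0]
ft_force: [-2.6, -0.4, 10.0]
grip_width: -0.0
```

The corner is now stiff, and the knob has dropped 2.4 mm for 2.67 mm of screw, which puts it about 0.36 mm past touch. I give it another 0.4 rad.

{"method": "send_rows", "body": {"linear": [[0,0,15],[0,0,30],[0,0,30],[0,0,30],[0.4,0,30],[0.4,0,10],[0.4,0,-15],[0.4,0,-24],[0.4,0,-24],[0.4,0,-24]], "rotation": [[0,0,0],[0,0,0],[0,0,0],[0,0,0],[0,0,0],[0,0,0],[0,0,0],[0,0,0],[0,0,0],[0,0,0]], "fingers": 0.65}}

```text
clock: 20.0
tcp_pos: [0.5298, -0.1136, 0.0675]
tool_rot: [0.0, 0.876, 0.482, 0.0]
ft_force: [0.8, -0.5, 0.9]
grip_width: 0.0553
```

{"method": "send_rows", "body": {"linear": [[0,0,0],[0,0,0],[0,0,0],[0,0,0],[0,0,0.2],[0,0,0.2]], "rotation": [[0,0,0],[0,0,0],[0,0,0],[0,0,0],[0,0,0],[0,0,0]], "fingers": 0}}

```text
clock: 20.6
tcp_pos: [0.53, -0.1136, 0.068]
tool_rot: [0.0, 0.876, 0.482, 0.0]
ft_force: [-1.6, 0.7, 7.4]
grip_width: 0.0395
```

{"method": "send_rows", "body": {"linear": [[0,0,0],[0,0,0],[0,0,0],[0,0,0],[0,0,0]], "rotation": [[0,0,-0.13],[0,0,-0.26],[0,0,-0.39],[0,0,-0.39],[0,0,-0.39]]}}

```text
clock: 21.1
tcp_pos: [0.53, -0.1136, 0.0679]
tool_rot: [0.0, 0.953, 0.302, 0.0]
ft_force: [-1.5, 1.8, 7.9]
grip_width: 0.0388
```

{"method": "send_rows", "body": {"linear": [[0,0,0],[0,0,0],[0,0,0],[0,0,20],[0,0,45],[0,0,45],[0,0,45]], "rotation": [[0,0,0],[0,0,0],[0,0,0],[0,0,0],[0,0,0],[0,0,0],[0,0,0]], "fingers": 0.6}}

```text
clock: 21.8
tcp_pos: [0.5299, -0.1136, 0.1124]
tool_rot: [0.0, 0.953, 0.303, 0.0]
ft_force: [0.7, 0.7, -1.0]
grip_width: 0.0513
```

Run:
```python
from h import *
o=observe(); print(o['q'],o['tcp_pos'])
for n in('scene','top'):shot(n,n+'3.png')
```

```text
[-3.61633277e-01  3.54928790e-01 -2.47363773e-01  9.67693873e-01
 -3.24030735e-05  2.16516074e+00] [ 0.5298693  -0.11362766  0.11238745]
```

View pics/scene3.png

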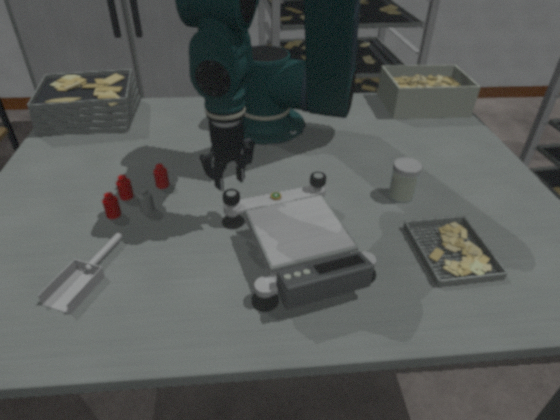

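Next a firmness check on the left corner, in case the right one has been driven too far.

{"method": "send_rows", "body": {"linear": [[-10,40,3],[-22,88,3],[-34,136,3],[-46,180,0],[-57,224,-3],[-57,224,-11],[-57,224,-14],[-57,224,-15.5],[-57,224,-16.5],[-57,224,-16.5]], "rotation": [[0,0,0],[0,0,0],[0,0,0],[0,0,0],[0,0,0],[0,0,0],[0,0,0],[0,0,0],[0,0,0],[0,0,0]], "fingers": 0}}

```text
clock: 22.9
tcp_pos: [0.4729, 0.1096, 0.0957]
tool_rot: [0.0, 0.953, 0.302, -0.0]
ft_force: [0.1, 0.4, -0.2]
grip_width: -0.0002
```

{"method": "send_rows", "body": {"linear": [[0,0,-0.5],[0,0,-0.5]], "rotation": [[0,0,0],[0,0,0]]}}

```text
clock: 23.1
tcp_pos: [0.4728, 0.1101, 0.0953]
tool_rot: [-0.0, 0.953, 0.302, 0.0]
ft_force: [-0.1, -0.5, -1.0]
grip_width: -0.0001
```

{"method": "send_rows", "body": {"linear": [[0,0,-0.3],[0,0,-0.3]], "rotation": [[0,0,0],[0,0,0]]}}

```text
clock: 23.3
tcp_pos: [0.4727, 0.1104, 0.095]
tool_rot: [0.0, 0.953, 0.303, 0.0]
ft_force: [0.7, -0.5, -0.4]
grip_width: 0.0001
```

{"method": "send_rows", "body": {"linear": [[0,0,-0.3],[0,0,-0.3]], "rotation": [[0,0,0],[0,0,0]]}}

```text
clock: 23.5
tcp_pos: [0.4727, 0.1105, 0.0947]
tool_rot: [0.0, 0.953, 0.303, 0.0]
ft_force: [0.3, -0.3, 0.7]
grip_width: 0.0001
```

{"method": "send_rows", "body": {"linear": [[0,0,-0.2],[0,0,-0.2]], "rotation": [[0,0,0],[0,0,0]]}}

```text
clock: 23.7
tcp_pos: [0.4727, 0.1105, 0.0946]
tool_rot: [0.0, 0.953, 0.303, 0.0]
ft_force: [-0.7, 0.2, 4.1]
grip_width: -0.0001
```

{"method": "send_rows", "body": {"linear": [[0,0,-0.2],[0,0,-0.2]], "rotation": [[0,0,0],[0,0,0]]}}

```text
clock: 23.9
tcp_pos: [0.4728, 0.1105, 0.0946]
tool_rot: [0.0, 0.953, 0.303, 0.0]
ft_force: [-2.9, -0.1, 7.2]
grip_width: -0.0001
```

{"method": "send_rows", "body": {"linear": [[0,0,-0.2],[0,0,-0.2]], "rotation": [[0,0,0],[0,0,0]]}}

```text
clock: 24.1
tcp_pos: [0.4728, 0.1105, 0.0945]
tool_rot: [0.0, 0.953, 0.303, 0.0]
ft_force: [-2.5, 0.3, 10.5]
grip_width: 0.0
```

{"method": "send_rows", "body": {"linear": [[0,0,-0.2],[0,0,-0.2]], "rotation": [[0,0,0],[0,0,0]]}}

```text
clock: 24.3
tcp_pos: [0.4728, 0.1105, 0.0944]
tool_rot: [0.0, 0.953, 0.303, 0.0]
ft_force: [-3.1, 0.1, 12.8]
grip_width: -0.0001
```

The left corner is firm too, and it sits about 0.15 mm higher than before, which fits its load having roughly halved. The scale is levelled. I lift clear and measure the weight precisely.

{"method": "send_rows", "body": {"linear": [[0,0,15],[0,0,50],[0,0,90],[0,-30,100],[0,-80,100],[0,-80,100]], "rotation": [[0,0,0],[0,0,0],[0,0,0],[0,0,0],[0,0,0],[0,0,0]]}}

```text
clock: 24.9
tcp_pos: [0.473, 0.0264, 0.1942]
tool_rot: [0.001, 0.954, 0.301, 0.0]
ft_force: [-0.2, 1.3, 0.5]
grip_width: -0.0001
```

Run:
```python
from h import *
t=shot('top','top4.png');s=shot('scene','scene4.png')
A=cv2.resize(t['color'][225:270,380:445],None,fx=6,fy=6,interpolation=cv2.INTER_CUBIC)
B=cv2.resize(s['color'][180:225,115:180],None,fx=6,fy=6,interpolation=cv2.INTER_CUBIC)
im=np.clip(np.hstack([A,B]).astype(float)*1.7,0,255).astype(np.uint8)
cv2.imwrite('pics/c4.png',im)
```

```text
(no output)
```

View pics/c4.png

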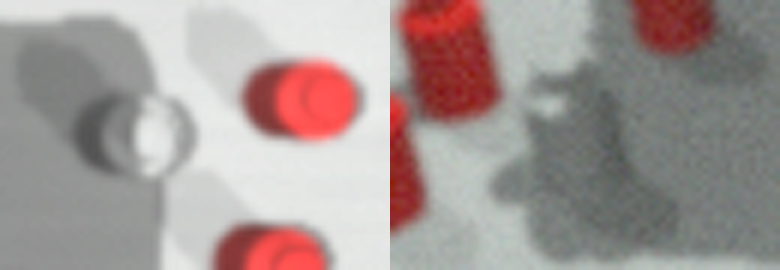

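View pics/top4.png

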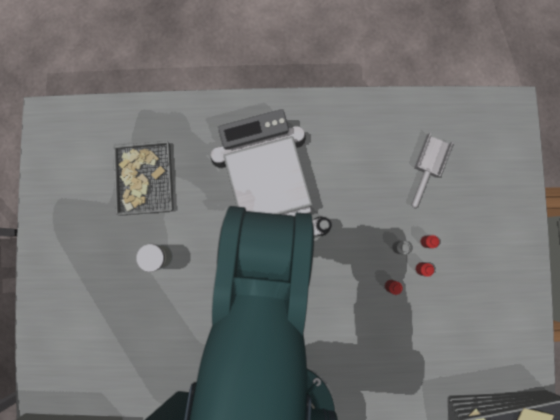

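Run:
```python
from h import *
t=load('top0.png');s=load('scene0.png')
A=cv2.resize(t['color'][225:270,380:445],None,fx=6,fy=6,interpolation=cv2.INTER_CUBIC)
B=cv2.resize(s['color'][180:225,115:180],None,fx=6,fy=6,interpolation=cv2.INTER_CUBIC)
im=np.clip(np.hstack([A,B]).astype(float)*1.7,0,255).astype(np.uint8)
# predicted outline for centre guess
for g,col in(((.463,-.337),(0,255,0)),):
  for c,(x0,y0,ox) in((t,(380,225,0)),(s,(115,180,390))):
    for r,z in((.019,0),(.019,.05),(.011,.068)):
        for a in np.linspace(0,6.28,24):
            u,v=proj(c,(g[0]+r*np.cos(a),g[1]+r*np.sin(a),z)); cv2.circle(im,(int((u-x0+.5)*6+ox),int((v-y0+.5)*6)),1,col,-1)
cv2.imwrite('pics/c5.png',im)
```

```text
(no output)
```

View pics/c5.png

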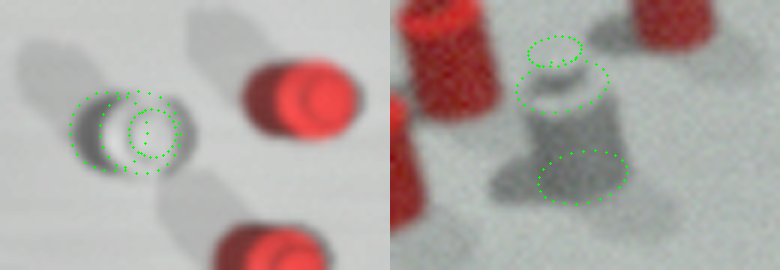

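Run:
```python
from h import *
t=load('top0.png');s=load('scene0.png')
print(tri(t,(405.33,246.67),s,(142.8,188.7)))
print(tri(t,(404.6,246.7),s,(115+(567-390)/6-.5,180+92/6-.5)), 'shoulder')
print(onz(s,115+(580-390)/6-.5,180+178/6-.5,0))
# reds, base z=0.05 shoulder ~ top view
o=observe();print(o['q'],o['tcp_pos'])
```

```text
(array([ 0.46304925, -0.33686756,  0.06652728]), np.float64(0.0031310524062246243))
(array([ 0.46251442, -0.33910677,  0.04715916]), np.float64(0.00666650697973316)) shoulder
[ 0.4635039  -0.33817523  0.        ]
[-1.09795881e-01  1.91351606e-01 -2.49489760e-01  1.13011115e+00
  1.61596948e-04  2.41939286e+00] [0.47260811 0.02963837 0.19378805]
```

{"method": "send_rows", "body": {"linear": [[-2,-45,0],[-3,-90,0],[-4,-135,0],[-5,-180,0],[-6,-225,0],[-8,-270,0],[-9,-315,-20],[-9.5,-355,-60],[-9.5,-368.5,-80],[-9.5,-368.5,-90],[-9.5,-368.5,-90],[-9.5,-368.5,-90]], "rotation": [[0,0,0.1],[0,0,0.2],[0,0,0.3],[0,0,0.4],[0,0,0.5],[0,0,0.6],[0,0,0.7],[0,0,0.8],[0,0,0.9],[0,0,0.955],[0,0,0.955],[0,0,0.955]], "fingers": 0.7}}

```text
clock: 26.2
tcp_pos: [0.4637, -0.3371, 0.1041]
tool_rot: [-0.0, 0.708, 0.707, 0.0]
ft_force: [-0.3, 0.1, -0.2]
grip_width: 0.0597
```

Run:
```python
from h import *
o=observe();print(o['q'],o['tcp_pos'],o['tool_rot'])
s=shot('scene','s6.png'); cv2.imwrite('pics/s6c.png',cv2.resize(s['color'][110:250,80:240],None,fx=4.5,fy=4.2,interpolation=2))
```

```text
[-7.70713568e-01  4.11031401e-01 -1.79595668e-01  9.80534801e-01
  1.46083668e-04  8.01587695e-01] [ 0.46372175 -0.33705629  0.10409817] [-1.83877056e-04  7.07638652e-01  7.06574482e-01  7.02117893e-05]
```

View pics/s6c.png

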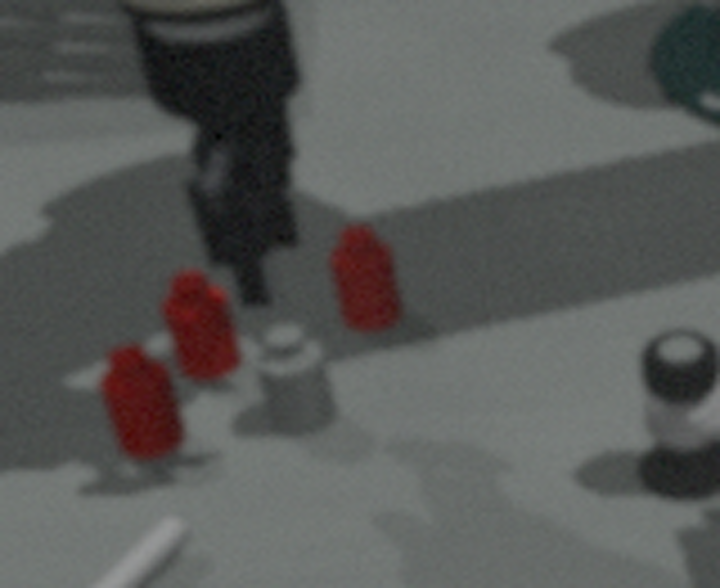

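The gripper is lined up over the grey weight (crop (295,380)) and the reds are clear of the jaws.

{"method": "send_rows", "body": {"linear": [[0,0,-30],[0,0,-60],[0,0,-80],[0,0,-90],[0,0,-90],[0,0,-90]], "rotation": [[0,0,0],[0,0,0],[0,0,0],[0,0,0],[0,0,0],[0,0,0]]}}

```text
clock: 26.85
tcp_pos: [0.4638, -0.3383, 0.0151]
tool_rot: [0.001, 0.707, 0.707, 0.0]
ft_force: [-0.5, 0.0, 0.8]
grip_width: 0.0601
```

{"method": "send_rows", "body": {"linear": [[0,0,0],[0,0,0],[0,0,0],[0,0,0],[0,0,0],[0,0,0]], "rotation": [[0,0,0],[0,0,0],[0,0,0],[0,0,0],[0,0,0],[0,0,0]], "fingers": 0, "squeeze": 30}}

```text
clock: 27.45
tcp_pos: [0.4636, -0.3385, 0.0151]
tool_rot: [0.001, 0.708, 0.707, 0.0]
ft_force: [-1.8, 1.9, 8.1]
grip_width: 0.0373
```

{"method": "send_rows", "body": {"linear": [[0,0,10],[0,0,40],[0,0,80],[0,0,120],[0,0,140],[0,0,140]], "rotation": [[0,0,0],[0,0,0],[0,0,0],[0,0,0],[0,0,0],[0,0,0]]}}

```text
clock: 28.05
tcp_pos: [0.4641, -0.3389, 0.1572]
tool_rot: [0.003, 0.707, 0.707, 0.0]
ft_force: [0.3, -0.9, -6.6]
grip_width: 0.0369
```

Run:
```python
from h import *
o=observe();print(o['q'],o['tcp_pos'],o['tool_rot'],o['ft_force'])
s=shot('scene','s7.png'); cv2.imwrite('pics/s7c.png',cv2.resize(s['color'][70:210,80:240],None,fx=4.5,fy=4.2,interpolation=2))
```

```text
[-7.72525507e-01  3.74997391e-01 -8.50918728e-02  1.10570004e+00
  3.24975930e-05  7.99311121e-01] [ 0.46408307 -0.33888934  0.15716673] [2.50306723e-03 7.07472241e-01 7.06736698e-01 4.97753038e-05] [ 0.33138827 -0.87302637 -6.5711557 ]
```

View pics/s7c.png

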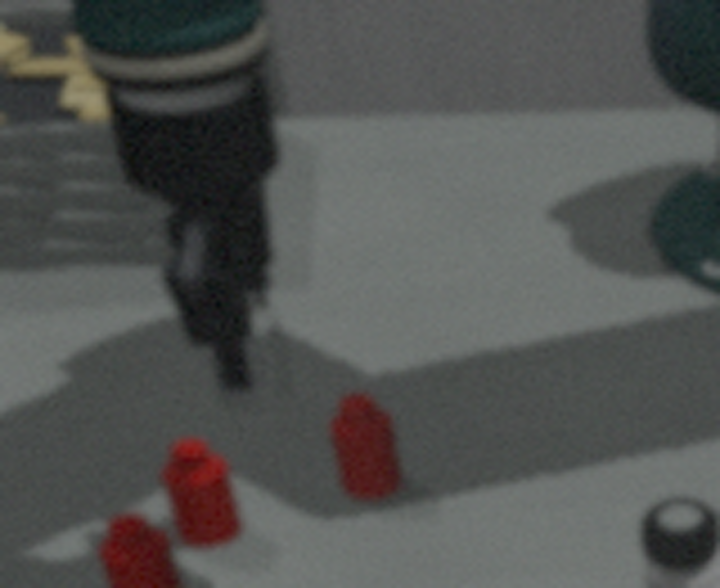

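The weight is held and clear of the bench, and the reds are untouched. Now I carry it over the pan.

{"method": "send_rows", "body": {"linear": [[8,15,0],[22,42,0],[38,75,0],[56,110,0],[75,147,0],[94,184,0],[113,221,0],[132,258,0],[150,293,0],[167,326,0],[180,352,0],[188,368,0],[192,375,0],[193,376.5,0],[193,376.5,-15],[193,376.5,-30],[193,376.5,-40],[193,376.5,-45],[193,376.5,-45],[193,376.5,-45]], "rotation": [[0,0,0],[0,0,0],[0,0,0],[0,0,0],[0,0,0],[0,0,0],[0,0,0],[0,0,0],[0,0,0],[0,0,0],[0,0,0],[0,0,0],[0,0,0],[0,0,0],[0,0,0],[0,0,0],[0,0,0],[0,0,0],[0,0,0],[0,0,0]]}}

```text
clock: 30.1
tcp_pos: [0.6563, 0.0382, 0.1094]
tool_rot: [0.0, 0.708, 0.707, 0.0]
ft_force: [0.4, -0.4, -4.3]
grip_width: 0.0371
```

Run:
```python
from h import *
o=observe();print(o['q'],o['tcp_pos'],o['tool_rot'],o['ft_force'])
s=shot('scene','s8.png'); cv2.imwrite('pics/s8c.png',cv2.resize(s['color'][130:310,200:400],None,fx=3.8,fy=3.3,interpolation=2))
```

```text
[-6.57000981e-02  5.42137150e-01  6.84605936e-02  1.09659141e+00
 -2.28865292e-05  1.50643158e+00] [0.65630505 0.03818756 0.1093926 ] [2.06097484e-04 7.07578720e-01 7.06634477e-01 1.65668970e-04] [ 0.37138205 -0.4177658  -4.25976264]
```

View pics/s8c.png

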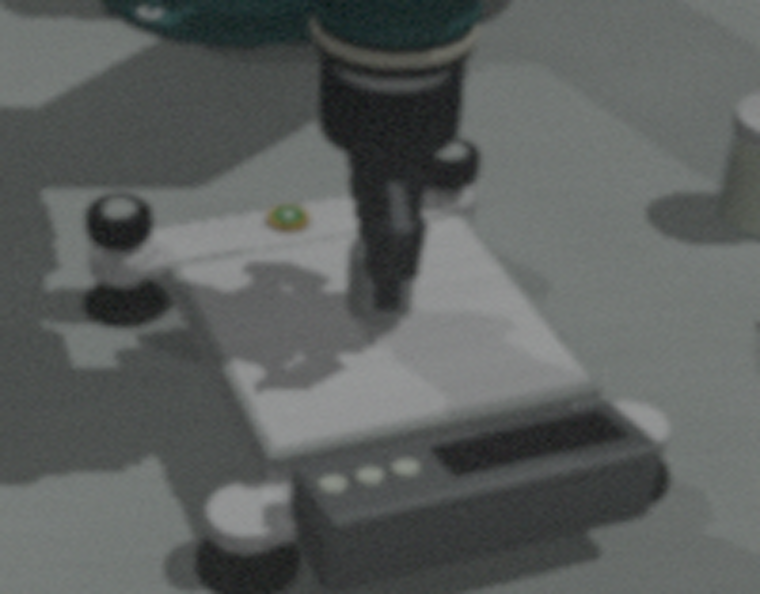

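{"method": "send_rows", "body": {"linear": [[0,0,-4],[0,0,-8],[0,0,-10],[0,0,-10.5],[0,0,-10.5]], "rotation": [[0,0,0],[0,0,0],[0,0,0],[0,0,0],[0,0,0]]}}

```text
clock: 30.65
tcp_pos: [0.6561, 0.0385, 0.0983]
tool_rot: [-0.0, 0.707, 0.707, -0.0]
ft_force: [0.2, -0.4, -5.1]
grip_width: 0.037
```

{"method": "send_rows", "body": {"linear": [[0,0,-0.5],[0,0,-1],[0,0,-1]], "rotation": [[0,0,0],[0,0,0],[0,0,0]]}}

```text
clock: 30.95
tcp_pos: [0.6562, 0.0385, 0.0974]
tool_rot: [0.0, 0.707, 0.707, 0.0]
ft_force: [0.9, 0.1, -4.6]
grip_width: 0.0368
```

{"method": "send_rows", "body": {"linear": [[0,0,-0.3],[0,0,-0.5],[0,0,-0.5]], "rotation": [[0,0,0],[0,0,0],[0,0,0]]}}

```text
clock: 31.25
tcp_pos: [0.6561, 0.0384, 0.0968]
tool_rot: [-0.0, 0.707, 0.707, -0.0]
ft_force: [-0.3, -0.4, -5.6]
grip_width: 0.0374
```

{"method": "send_rows", "body": {"linear": [[0,0,-0.2],[0,0,-0.4],[0,0,-0.4]], "rotation": [[0,0,0],[0,0,0],[0,0,0]]}}

```text
clock: 31.55
tcp_pos: [0.6562, 0.0385, 0.0967]
tool_rot: [0.0, 0.707, 0.707, 0.0]
ft_force: [-1.7, 0.2, -0.1]
grip_width: 0.0371
```

{"method": "send_rows", "body": {"linear": [[0,0,-0.2],[0,0,-0.4],[0,0,-0.4]], "rotation": [[0,0,0],[0,0,0],[0,0,0]]}}

```text
clock: 31.85
tcp_pos: [0.6562, 0.0385, 0.0966]
tool_rot: [0.0, 0.707, 0.707, 0.0]
ft_force: [-3.5, 0.9, 6.3]
grip_width: 0.0374
```

{"method": "send_rows", "body": {"linear": [[0,0,-0.2],[0,0,-0.3],[0,0,-0.3]], "rotation": [[0,0,0],[0,0,0],[0,0,0]]}}

```text
clock: 32.15
tcp_pos: [0.6562, 0.0385, 0.0966]
tool_rot: [0.0, 0.707, 0.707, 0.0]
ft_force: [-6.0, 1.4, 9.2]
grip_width: 0.0373
```

The weight is seated on the pan. I ease the load and open.

{"method": "send_rows", "body": {"linear": [[0,0,0.4],[0,0,0.5],[0,0,0.5]], "rotation": [[0,0,0],[0,0,0],[0,0,0]]}}

```text
clock: 32.45
tcp_pos: [0.6562, 0.0385, 0.0967]
tool_rot: [0.0, 0.707, 0.707, 0.0]
ft_force: [-4.5, 1.3, 6.7]
grip_width: 0.0371
```

{"method": "send_rows", "body": {"linear": [[0,0,0],[0,0,0],[0,0,0],[0,0,0],[0,0,0]], "rotation": [[0,0,0],[0,0,0],[0,0,0],[0,0,0],[0,0,0]], "fingers": 0.75}}

```text
clock: 32.95
tcp_pos: [0.6562, 0.0384, 0.0962]
tool_rot: [0.0, 0.707, 0.707, 0.0]
ft_force: [-0.4, 0.3, -0.0]
grip_width: 0.064
```

{"method": "send_rows", "body": {"linear": [[0,0,10],[0,0,30],[0,0,70],[0,0,110],[-40,0,130],[-80,0,140],[-125,0,140],[-170,0,140],[-210,0,140],[-210,0,140],[-210,0,140]], "rotation": [[0,0,0],[0,0,0],[0,0,0],[0,0,0],[0,0,0],[0,0,0],[0,0,0],[0,0,0],[0,0,0],[0,0,0],[0,0,0]]}}

```text
clock: 34.05
tcp_pos: [0.446, 0.0385, 0.2374]
tool_rot: [0.001, 0.707, 0.707, 0.001]
ft_force: [-0.1, 0.2, 1.1]
grip_width: 0.064
```

Run:
```python
from h import *
o=observe();print(o['clock'],o['tcp_pos'],o['ft_force'])
s=shot('scene','s9.png');t=shot('top','t9.png')
A=cv2.resize(s['color'][150:310,200:400],(800,600),interpolation=2)
cv2.imwrite('pics/s9c.png',A)
t0=load('top0.png')
cv2.imwrite('pics/t9c.png',np.vstack([cv2.resize(x['color'][100:262,100:460],(660,297)) for x in(t0,t)]))
```

```text
34.05 [0.44596812 0.03847474 0.2374391 ] [-0.08917558  0.16496746  1.13453552]
```

View pics/s9c.png

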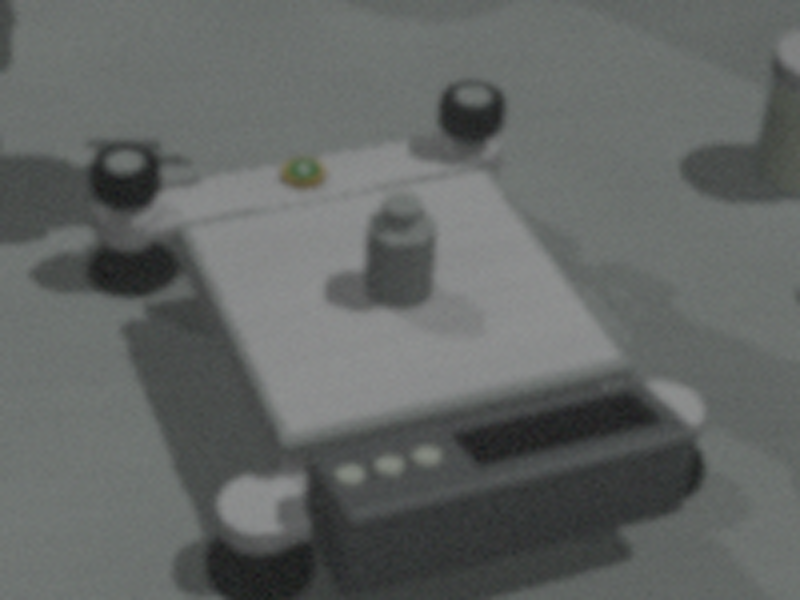

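View pics/t9c.png

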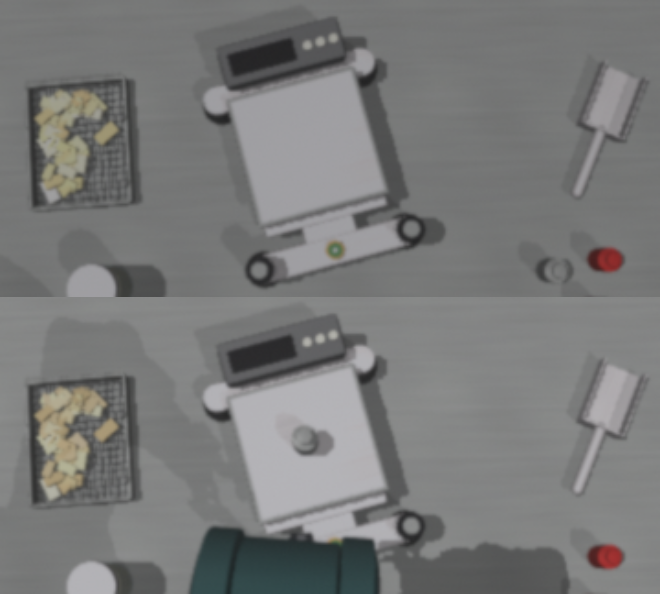

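The picture shows the weight upright at the middle of the pan, the scale unmoved and the bystanders in place. The arm stands clear, so I hand in.

```bash
python3 -c "
from cell import arm; arm.close_job()"
```

```text
the job is handed in; nothing more can be done
```

The right front foot was the one hanging clear. I screwed it down until both front corners stood firm, then set the check weight upright at the middle of the pan. The job was handed in just after 34 s on the robot's clock, well under the 72 s limit.

- **Which foot:** The left corner yielded about 0.3 mm at 11 N. The right one tipped at about 7 N and landed after about 2.3 mm.
- **Levelling:** I turned the right knob clockwise about 4.6 rad, or 2.9 mm, which is roughly 0.6 mm past touch.
- **After levelling:** The right corner was stiff when probed at 4.2 rad, but I did not probe it again after the last 0.4 rad. The left corner was still firm and stood about 0.15 mm higher, which fits its load having halved. I never measured the foot loads directly.
- **Side force:** During the first stretch of turning, the grip sat about 1 mm off the knob's axis and put about 12 N sideways on it. I let go, re-centred and gripped again.
- **Placing:** The weight went down at (0.656, 0.0385) m, the pan centre I measured. Force on the pan stayed at about 14 N or less, under its 30 N limit. The last pictures show it upright at the pan's middle, with no visible shift of the scale, sample tray or scoop, or of the part of the jar and the one red look-alike in view. The arm stood clear of everything.

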